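# Build up the spacer stack on the stepped mandrel and lock it with the spring clip

## Task

Build up the spacer stack on the stepped post: first lower the tall flanged bush, flange down, over the post until its flange sits flat on the foot, then lower the flat collar over the thin upper part until it lies flat on top of the bush; lower each one by hand all the way rather than letting it drop. Then squeeze the black handles of the spring clip to open its jaws, and let it close round the bare end of the post lying flat right on top of the collar, so that the stack cannot ride up. Leave the ball bearings and the wooden block where they are.

Things in the scene. Friction and masses are not known exactly. Their poses are not given: they have to be found in the camera images.
- stand: Fixed assembly mandrel: round dark steel foot, diameter 104, 14 thick (mm), with a stepped steel post. Origin on the post's axis at the foot's top face, z up. Lower post: diameter 32 up to 60 above the origin, chamfered to 25 at the shoulder at 64; upper post: diameter 16, chamfered to 9 over its last 4, top at 106 above the origin.
- seat (a point): The point on the post's axis at the foot's top face (same as the stand's origin), where the underside of the bush must come to rest.
- bush: Flanged bush, bare grey steel, stands on its flange: flange diameter 70, 10 thick, at the bottom; hub diameter 54; total height 70; through bore 36 mm. Origin at the centre of the underside, z up along the bore. Once home the thin post stands 36 mm out of it: hold it near its top to leave room for the post between the fingers.
- collar: Flat thick collar, bare grey steel, loose, lies flat: diameter 60 mm, 20 mm high, through bore 20 mm; 0.18 kg. Origin at the centre of the underside, z up along the bore. It fits only the thin upper part of the post and must end 70 mm above the seat, on the bush.
- clip: Sprung clip lying flat, 12 mm thick, 105 long: two levers on a vertical pivot. Origin on the pivot at the underside, z up; +x to the steel jaws, -x to two black handles, 57 mm over their outsides at their ends, 56 behind the pivot. Squeezing them (7-11 N, to about 25 mm) opens the jaws 30 mm wide; let go, they close on the 16 mm post. The frame belongs to the +y lever.
- clip_mouth (a point): Centre of the clip's round jaws, 32 mm ahead of the pivot, at half its thickness (6 mm above the underside); it must come onto the post's axis.
- clip_handle (a point): Point between the clip's handles, 44 mm behind the pivot, at half thickness: where to squeeze from above.
- clip_arm (a joint): Opening angle of the clip in rad: 0 closed and empty, about 0.05 closed on the post, 0.6 fully open (stop).
- big_bearing: Ball bearing, diameter 72 mm, 19 mm high, bore 30 mm, lies flat; a bystander. Origin at the centre of the underside.
- wood: Wooden block 46 x 80 x 38 mm, a bystander. Origin at the centre of the underside.
Not all that is in view belongs to the job. What is shaped like the collar but blue or turquoise is not meant.

How it is judged:
On the way, in this order (a step that is already met when the one before it is completed fails the run):
1. the bush is home: on the post, flange down, flat on the foot, with no collar beneath it (horizontal distance between bush and seat below 0.005 m and z of bush in the frame of seat between -0.004 and 0.004 m and angle between bush's own z axis and vertical below 0.07 rad), for 0.2 s.
2. the collar is home on top of the bush (all of step 1 and horizontal distance between collar and seat below 0.005 m and z of collar in the frame of seat between 0.065 and 0.075 m and angle between collar's own z axis and vertical below 0.07 rad), for 0.2 s.
At the end, for the whole second after the job is handed in: Bush flange down on the foot (axis within 5 mm, height within 4 mm, tilt under 0.07 rad); collar on it (axis 5 mm, underside 65-75 mm above the seat, 0.07 rad); clip closed on the post (under 0.15 rad), flat within 0.12 rad, jaw centre within 6 mm of the axis, 91-102 mm above the seat; all at rest (all of step 2 and horizontal distance between clip_mouth and seat below 0.006 m and z of clip_mouth in the frame of seat between 0.091 and 0.102 m and angle between the z axis of clip and the z axis of stand, either way round below 0.12 rad and value of joint clip_arm below 0.15 rad and linear speed of each of bush, collar, clip below 0.02 m/s); the robot touches nothing.
It fails at once if the bush is dropped down the post (faster than 0.6 m/s) (horizontal distance between bush and seat below 0.02 m and z of bush in the frame of seat below 0.09 m and linear speed of bush above 0.6 m/s).
It fails at once if the collar is dropped down the post (faster than 0.6 m/s) (horizontal distance between collar and seat below 0.02 m and z of collar in the frame of seat below 0.105 m and linear speed of collar above 0.6 m/s).
It fails at once if the ball bearing or the wooden block is shoved away (over 40 mm) (distance of any of big_bearing, wood from where it was at the start of the episode above 0.04 m).
It also fails if it takes over 67 s, if anything falls off the work surface, if the arm or the gripper's body presses on something with over 40 N, if the wrist force passes 120 N, or if a joint passes its speed limit or range.

## Robot

A 6-joint arm with a two-finger parallel gripper is mounted at the origin on a cart in front of the work surface, level with it; the furniture and walls round the work are solid. World frame = base frame: x ahead of the robot, y to its left, z up, the work surface at z = 0. Lengths are in m, angles in rad, forces in N, time in s.
With the tool pointing down it reaches from about 0.325 to 0.85 m from the base axis. Payload 15.5 kg.
Tool frame: the origin (TCP) lies on the centre line of the jaws, within the pads' length; the fingertips stand 8 mm ahead of it and the grasp point (between the pads) lies 11 mm behind it; z points along the fingers, y is the line along which they close (so a half turn about z gives the same grasp; the last joint's range is limited). The gripper opens to 91 mm and grips with 3 to 60 N. Pads are 32 mm wide; open, the fingers measure 118 mm over their backs; the gripper's body (76 mm by 178 mm) begins 60 mm behind the grasp point.
Start: joints at [-1.419, 0.494, 1.345, -0, 1.302, -0.096], TCP at [0.153, -0.606, 0.222] pointing down, gripper open.
Joint ranges: [-2.91, 2.91], [-0.82, 2.16], [0.22, 2.67], [-1.22, 4.37], [0.12, 2.79], [-3.08, 3.08]. Speed limits (rad/s): [1.89, 1.89, 2.57, 3.01, 3.01, 3.01].

## Interface

Orientations are given as [roll, pitch, yaw] about the fixed x, y, z axes, in that order (R = Rz(yaw) Ry(pitch) Rx(roll)).
In Python, from bench import get_obs, read_camera, hand_in gives the robot as it stands.
- The arm moves only by the shell command python3 -m creep 'ROWS' [OPENING]. ROWS is text: rows parted by semicolons, each of 6 numbers parted by spaces: the shift along the tool's x, y, z in mm, then the turn, a rotation vector about the tool's x, y, z in rad. A call has 1 to 20 rows; each row shifts and turns the commanded pose from where the row before left it, along the tool's axes as they then stand; what a row does not reach is not made up. A row lasts 1/12 s, in which the tool goes at most 41.7 mm and 7.16 degrees, less where a joint would pass 70% of its speed; a pose out of reach is approached as far as the arm can. A call is refused whole if a number of a shift passes 41.7 or a number of a turn 0.125, either way. A call with a gripper value outside its range is refused whole. OPENING is the opening, from 0 (shut) to 1 (fully open), set as the call begins (- or left out, the last holds). The fingers move at their own pace and stop on an object; the grip force is fixed at half the most. Time passes only in rows, so rows that do not move let the fingers close. It gives the time, the measured TCP pose, the force, the opening and the grip force at its end, in the units of the state.
- get_obs(): the state, without advancing time (a new reading comes with each control period).
- read_camera(name): name is "side" or "top"; returns a dict with "frame" (384x512x3 uint8, red, green, blue), "range_z" (384x512 float32, m along the optical axis (not along the pixel's ray), 0 where there is no reading), "mtx" (3x3 intrinsics, pixels), "distortion" ([k1, k2, p1, p2, k3] as OpenCV has them; the pictures are not rectified), "R" (3x3) and "t" (3): a world point X has camera coordinates R X + t. Camera axes: x right, y down, z forward; pixel columns grow to the right and rows downward; lengths in m; the calibration is good to about 2 mm. A picture is of the moment at which its call begins.
- hand_in(): hands the job in; it is judged then, once.
The state is a dict: "time_s": time; "q": joint angles; "joint_velocities": joint speeds; "joint_torque": joint torques, N m; "tool_pos": TCP position; "orientation": TCP orientation; "force": force on the tool from outside, world axes, zero at the start; "ft_torque": the same for the moment, N m; "opening": opening from 0.0 (shut) to 1.0 (fully open); "gripper_force": force on a finger pad.
Only numpy, scipy, OpenCV 4.12 (cv2) and the standard library are available. Lean on these libraries where they do the work, as an engineer would, in place of code of your own. Each camera call takes 0.05 s, during which the arm holds its last target. There are 200 camera calls.

## Working session

There is one attempt and no reset: what is moved stays moved. The work goes in short steps, Python scripts to look and compute and a shell command to move; the robot and the scene stay as the last step left them, time stands still between calls to the robot, and variables do not carry over. Pictures are saved under pics/ and viewed, at most 10 in all, crops included, and the job is handed in when it is done.

```bash
ls; mkdir -p pics; python3 - <<'E'
from bench import *
import cv2,numpy as np
print(get_obs())
for n in("top","side"):
    c=read_camera(n); cv2.imwrite(f"pics/{n}0.png",cv2.cvtColor(c["frame"],cv2.COLOR_RGB2BGR)); np.savez(f"{n}0.npz",**c)
    print(n,c["mtx"],c["distortion"],c["R"],c["t"],-c["R"].T@c["t"])
E
```

```text
pics
{'time_s': 0.0, 'q': array([-1.41947350e+00,  4.94207939e-01,  1.34611991e+00, -1.07023987e-05,
        1.30251274e+00, -9.55495580e-02]), 'joint_velocities': array([ 0.00013327,  0.00044319, -0.00184932,  0.00075336, -0.00056455,
        0.00023451]), 'joint_torque': array([ 3.68693902e-03, -8.78812909e+01, -3.81859517e+01,  7.11291796e-02,
        5.33478206e-02, -1.11769623e-04]), 'tool_pos': array([ 0.15264621, -0.60569055,  0.22132668]), 'orientation': array([-3.14034943e+00, -1.08789366e-04,  2.46875158e-01]), 'force': array([ 0.59464299, -0.24781026, -0.01126426]), 'ft_torque': array([-0.01011964,  0.01409886,  0.01237469]), 'gripper_force': 0.0, 'opening': 0.9983655192252635}
top [[420.99933134   0.         258.42098011]
 [  0.         420.99933134 198.9679352 ]
 [  0.           0.           1.        ]] [-0.09232546  0.          0.          0.          0.        ] [[-1.11430389e-02 -9.99937434e-01  9.79929993e-04]
 [-9.81931053e-01  1.07572278e-02 -1.88933028e-01]
 [ 1.88910666e-01 -3.06751177e-03 -9.81989486e-01]] [-0.08191042  0.5661427   0.95027057] [ 0.37548412 -0.08508045  1.04019903]
side [[437.60121972   0.         262.00001379]
 [  0.         437.60121972 198.91510312]
 [  0.           0.           1.        ]] [-0.11204133  0.          0.          0.          0.        ] [[-0.89701167 -0.44133279 -0.02440147]
 [-0.22733062  0.50798755 -0.83082455]
 [ 0.37906576 -0.73971212 -0.55599922]] [0.49207661 0.22319865 0.73454501] [0.21369748 0.64713925 0.60585276]
```

View pics/top0.png

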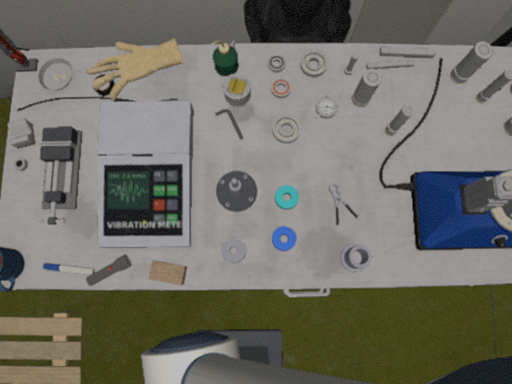

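View pics/side0.png

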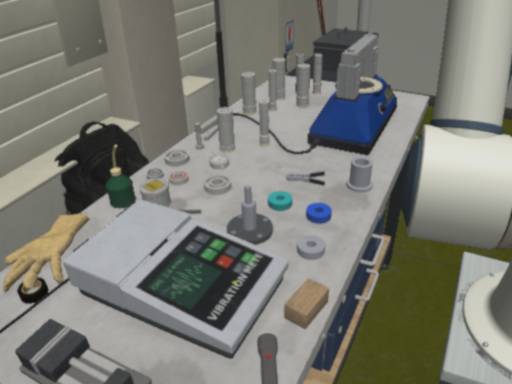

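The top view shows the stand at about (237,190), the grey collar at (233,250), the bush at (355,258) and the clip at (340,203) with its handles pointing down-image. The blue and turquoise rings at (284,238) and (287,197) are decoys. The side view shows the stand at (250,215), collar (311,246), bush (360,175) and clip (305,178).

```bash
cat > h.py <<'E'
import cv2,numpy as np
from bench import *
def load(n): return dict(np.load(n+"0.npz"))
def rays(c,uv):
    p=cv2.undistortPoints(np.float64(uv).reshape(-1,1,2),c["mtx"],c["distortion"]).reshape(-1,2)
    return np.c_[p,np.ones(len(p))]
def onplane(c,uv,z):
    d=rays(c,uv)@c["R"]; o=-c["R"].T@c["t"]
    return o+d*((z-o[2])/d[:,2])[:,None]
def cloud(c):
    v,u=np.mgrid[:384,:512]; r=rays(c,np.c_[u.ravel(),v.ravel()])
    return ((r*c["range_z"].reshape(-1,1)-c["t"])@c["R"]).reshape(384,512,3)
def tri(a,ua,b,ub):
    A=[];B=[]
    for c,u in((a,ua),(b,ub)):
        d=(rays(c,[u])@c["R"])[0]; d/=np.linalg.norm(d); P=np.eye(3)-np.outer(d,d); A.append(P);B.append(P@-c["R"].T@c["t"])
    return np.linalg.lstsq(np.vstack(A),np.hstack(B),rcond=None)[0]
def proj(c,X): return cv2.projectPoints(np.float64(X).reshape(-1,1,3),cv2.Rodrigues(c["R"])[0],c["t"],c["mtx"],c["distortion"])[0].reshape(-1,2)
E
python3 - <<'E'
from h import *
T,S=load("top"),load("side")
def crop(c,u,v,w=32,k=8): 
    im=cv2.cvtColor(c["frame"],cv2.COLOR_RGB2BGR)[v-w//2:v+w//2,u-w//2:u+w//2]
    return cv2.resize(im,None,fx=k,fy=k,interpolation=cv2.INTER_NEAREST)
r1=np.hstack([crop(T,236,186,48,4),crop(T,233,250,48,4),crop(T,355,258,48,4),crop(T,342,203,48,4)])
r2=np.hstack([crop(S,250,214,64,3),crop(S,311,246,64,3),crop(S,360,175,64,3),crop(S,305,178,64,3)])
cv2.imwrite("pics/crops.png",np.vstack([r1,r2]))
C=cloud(T);D=cloud(S)
for n,c,P,boxes in(("top",T,C,dict(stand=(237,190,24),collar=(233,250,16),bush=(355,258,20),clip=(342,203,22))),("side",S,D,dict(stand=(250,214,30),collar=(311,246,18),bush=(360,175,22),clip=(305,178,20)))):
  for k,(u,v,w) in boxes.items():
    p=P[v-w:v+w,u-w:u+w].reshape(-1,3); h=np.histogram(p[:,2],bins=np.arange(-.01,.14,.005))
    print(n,k,h[0], np.median(p,0).round(4))
E
```

```text
top stand [ 10 578 374  43 835 251   8   3   8   5   5   5   5   5   6   9  19  55
   8   4   2   5   4   1   4  32   7   0   0   0] [ 0.5927 -0.0352  0.0117]
top collar [  4 340 243   6   5 249 173   0   0   0   0   0   0   0   0   0   0   0
   0   0   0   0   0   0   0   0   0   0   0   0] [ 0.4487 -0.0241  0.0016]
top bush [ 12 610 352 115  72  19  15  16  21  18  21  13  23  19  19 179  72   0
   0   0   0   0   0   0   0   0   0   0   0   0] [ 0.4246 -0.3186  0.0011]
top clip [  23 1066  617   88  132    3    0    0    0    0    0    0    0    0
    0    0    0    0    0    0    0    0    0    0    0    0    0    0
    0    0] [ 5.636e-01 -2.973e-01 -3.000e-04]
side stand [   0  477 1235   84  523  430  127   23   25   28   26   23   32   29
   26   45  136  179   21   15   12   14   13   13   15   25    6    0
    0    0] [ 0.5979 -0.0561  0.0102]
side collar [  0 255 481  62  71 182 239   0   0   0   0   0   0   0   0   0   0   0
   0   0   0   0   0   0   0   0   0   0   0   0] [ 0.4483 -0.0239  0.0019]
side bush [  0 686 494  89  90  40  30  38  36  38  35  46  51  53  70 121   9   0
   0   0   0   0   0   0   0   0   0   0   0   0] [ 0.4266 -0.3188  0.0012]
side clip [  0 361 944 108 143  17  20   0   0   0   0   0   0   0   0   0   0   0
   0   0   0   0   0   0   0   0   0   0   0   0] [ 0.5658 -0.2816  0.0011]
```

View pics/crops.png

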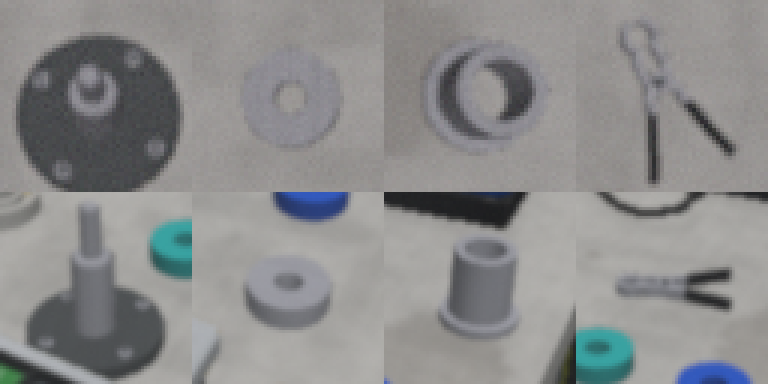

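The crops show the bush upright with its flange down, the collar lying flat, and the clip with its jaws away from the robot and two black handles toward it. Next I'll fit positions from both views.

```bash
cat > m.py <<'E'
from h import *
T,S=load("top"),load("side")
def circ(c,u,v,w,z0,z1,plane=None):
    P=cloud(c); m=np.zeros((384,512),np.uint8); m[v-w:v+w,u-w:u+w]=1
    m&=((P[...,2]>z0)&(P[...,2]<z1)).astype(np.uint8)
    n,l,st,_=cv2.connectedComponentsWithStats(m); m=(l==1+np.argmax(st[1:,4]))
    z=np.median(P[m][:,2]); vu=np.argwhere(m)[:,::-1].astype(float)
    q=onplane(c,vu,plane or z)[:,:2]
    hull=cv2.convexHull(np.float32(q)).reshape(-1,2)
    (x,y),(a,b),_=cv2.fitEllipse(hull); e=cv2.minEnclosingCircle(hull)
    return np.round([x,y,z,a,b,*e[0],2*e[1]],4)
if __name__=="__main__":
  np.set_printoptions(suppress=True)
  print("foot",circ(T,237,190,24,.0085,.019),circ(S,250,214,34,.0085,.019))
  print("shoulder",circ(T,237,186,14,.068,.083),circ(S,250,205,20,.072,.083))
  print("tip",circ(T,237,186,14,.112,.13),circ(S,250,190,20,.112,.13))
  print("collar",circ(T,233,250,16,.013,.03),circ(S,311,246,18,.015,.03))
  print("bush",circ(T,355,258,20,.063,.08),circ(S,360,165,20,.063,.08))
  print("flange",circ(T,355,258,20,.005,.014))
  for n,c,(u,v,w) in(("T",T,(342,203,24)),("S",S,(305,178,22))):
    P=cloud(c); f=c["frame"].astype(int).max(2); m=np.zeros((384,512),bool); m[v-w:v+w,u-w:u+w]=1
    m&=(P[...,2]>.006)
    dark=m&(f<75)
    print(n,"clip z",np.percentile(P[m][:,2],[10,50,90]).round(4),"n",m.sum(),dark.sum())
    k,l=cv2.connectedComponents(dark.astype(np.uint8),connectivity=8)
    for i in range(1,k):
        q=onplane(c,np.argwhere(l==i)[:,::-1],.010)[:,:2]
        if len(q)<6: continue
        d=cv2.fitLine(np.float32(q),cv2.DIST_L2,0,.01,.01).ravel(); t=(q-d[2:])@d[:2]
        print(len(q),"ends",(d[2:]+d[:2]*t.min()).round(4),(d[2:]+d[:2]*t.max()).round(4))
    q=onplane(c,np.argwhere(m&~dark)[:,::-1],.010)[:,:2]
    print("steel",q.mean(0),q.min(0),q.max(0), cv2.minAreaRect(np.float32(q)))
E
python3 m.py
```

```text
foot [ 0.5967 -0.0327  0.0136  0.102   0.1033  0.5967 -0.0332  0.104 ] [ 0.5935 -0.0293  0.0147  0.1005  0.1097  0.5926 -0.0285  0.1095]
shoulder [ 0.5957 -0.033   0.0766  0.0303  0.0317  0.5956 -0.0331  0.0323] [ 0.5923 -0.0274  0.0776  0.0298  0.0367  0.5926 -0.0263  0.0359]
tip [ 0.596  -0.0333  0.1176  0.0145  0.0169  0.5959 -0.0335  0.017 ] [ 0.5929 -0.0291  0.1179  0.015   0.0237  0.5951 -0.0293  0.0243]
collar [ 0.4478 -0.0259  0.0194  0.0584  0.0587  0.448  -0.026   0.06  ] [ 0.4462 -0.0213  0.0202  0.0603  0.0636  0.4465 -0.0215  0.0651]
bush [ 0.4256 -0.3206  0.0688  0.0526  0.0554  0.4256 -0.3202  0.0555] [ 0.4234 -0.3163  0.0681  0.0539  0.0644  0.4247 -0.3159  0.0643]
flange [ 0.4259 -0.3206  0.0093  0.0693  0.0699  0.4259 -0.3204  0.0705]
T clip z [0.0079 0.0109 0.0139] n 218 42
23 ends [ 0.5277 -0.3301] [ 0.5561 -0.3069]
19 ends [ 0.511  -0.2822] [ 0.5486 -0.2825]
steel [ 0.57305405 -0.2881558 ] [ 0.508376   -0.35576547] [ 0.61747032 -0.24125169] ((0.5629815459251404, -0.30017194151878357), (0.10863930732011795, 0.11450543999671936), 1.7886205911636353)
S clip z [0.0075 0.0123 0.0209] n 305 49
22 ends [ 0.5281 -0.3266] [ 0.5545 -0.301 ]
27 ends [ 0.5087 -0.2767] [ 0.5465 -0.2806]
steel [ 0.57219145 -0.26106331] [ 0.50805194 -0.38388699] [ 0.63926638 -0.1662428 ] ((0.5626745820045471, -0.2851947844028473), (0.10152268409729004, 0.21921835839748383), 18.447765350341797)
```

```bash
cat > d.py <<'E'
import sys,numpy as np
from bench import get_obs
from scipy.spatial.transform import Rotation as Q
# usage: d.py x y z yaw -> shift in tool axes (mm) and yaw turn about tool z
o=get_obs(); g=np.array(sys.argv[1:4],float); R=Q.from_euler("xyz",o["orientation"])
rv=(R.inv()*Q.from_euler("xyz",[np.pi,0,float(sys.argv[4])])).as_rotvec()
print("shift mm",(R.inv().apply(g-o["tool_pos"])*1000).round(1),"turn",rv.round(3),"t",round(o["time_s"],2),"F",o["force"].round(1))
E
python3 d.py .4257 -.3205 .12 .247
python3 - <<'E'
from h import *
T=load("top")
print(onplane(T,[[333,189],[338,199.5],[344,183]],.012))
for uv in[(284,238),(287,197),(168,272),(190,247),(190,163),(415,248),(286,130)]: print(uv,cloud(T)[uv[1],uv[0]].round(3))
E
python3 -m creep '21 -13.1 0 0 0 0;21 -13.1 0 0 0 0;21 -13.1 0 0 0 0;21 -13.1 0 0 0 0;21 -13.1 0 0 0 0;21 -13.1 0 0 0 0;21 -13.1 0 0 0 0;21 -13.1 0 0 0 0;21 -13.1 0 0 0 0;21 -13.1 0 0 0 0;21 -13.1 0 0 0 0;21 -13.1 0 0 0 0;21 -13.1 0 0 0 0;21 -13.1 0 0 0 0;21 -13.1 0 0 0 0;20 -13 0 0 0 0;0 0 0 0 0 0;0 0 0 0 0 0' 1
python3 d.py .4257 -.3205 .053 .247
```

```text
shift mm [ 334.5 -209.8  101.7] turn [-0.001 -0.    -0.   ] t 0.1 F [-0.4 -0.4 -0.2]
[[ 0.59667669 -0.27548741  0.012     ]
 [ 0.56975727 -0.28683306  0.012     ]
 [ 0.61183464 -0.30404858  0.012     ]]
(284, 238) [ 0.476 -0.15   0.001]
(287, 197) [ 0.58  -0.161 -0.003]
(168, 272) [0.395 0.128 0.035]
(190, 247) [0.457 0.082 0.001]
(190, 163) [0.653 0.075 0.066]
(415, 248) [ 0.447 -0.478  0.   ]
(286, 130) [ 0.759 -0.162 -0.002]
time_s: 1.6
tool_pos: [0.4268, -0.3202, 0.2217]
orientation: [-3.141, 0.0, 0.249]
force: [-0.6, -0.4, -0.3]
opening: 1.0
gripper_force: 0.0
shift mm [-1.100e+00  1.000e-01  1.687e+02] turn [-0.     0.     0.002] t 1.6 F [-0.6 -0.4 -0.3]
```

```bash
python3 -m creep '-1.1 0 20 0 0 0;0 0 20 0 0 0;0 0 20 0 0 0;0 0 20 0 0 0;0 0 20 0 0 0;0 0 20 0 0 0;0 0 20 0 0 0;0 0 15 0 0 0;0 0 8 0 0 0;0 0 5.7 0 0 0;0 0 0 0 0 0;0 0 0 0 0 0'
python3 d.py .4257 -.3205 .053 .247
python3 -m creep '0 0 0 0 0 0;0 0 0 0 0 0;0 0 0 0 0 0;0 0 0 0 0 0;0 0 0 0 0 0;0 0 0 0 0 0;0 0 0 0 0 0;0 0 0 0 0 0;0 0 0 0 0 0;0 0 0 0 0 0' 0.45
python3 -m creep '0 0 0 0 0 0;0 0 0 0 0 0;0 0 0 0 0 0;0 0 0 0 0 0' 0
```

```text
time_s: 2.6
tool_pos: [0.4253, -0.3217, 0.0536]
orientation: [3.141, -0.0, 0.247]
force: [1.2, -1.0, -0.5]
opening: 1.0
gripper_force: 0.0
shift mm [ 0.7 -1.1  0.6] turn [ 0. -0. -0.] t 2.6 F [ 1.2 -1.  -0.5]
time_s: 3.43
tool_pos: [0.4254, -0.3215, 0.0534]
orientation: [3.141, -0.0, 0.247]
force: [0.6, -0.7, 5.3]
opening: 0.58
gripper_force: 30.0
time_s: 3.77
tool_pos: [0.4255, -0.3215, 0.0534]
orientation: [3.141, -0.0, 0.247]
force: [0.4, -0.1, 5.6]
opening: 0.58
gripper_force: 30.0
```

```bash
python3 -m creep '0 0 -10 0 0 0;0 0 -20 0 0 0;0 0 -20 0 0 0;0 0 -20 0 0 0;0 0 -20 0 0 0;0 0 -20 0 0 0;0 0 -20 0 0 0;0 0 -20 0 0 0;0 0 -10 0 0 0;0 0 0 0 0 0;0 0 0 0 0 0'
python3 d.py .596 -.0332 .214 .247
```

```text
time_s: 4.68
tool_pos: [0.425, -0.3211, 0.2129]
orientation: [-3.141, 0.0, 0.247]
force: [-0.1, 0.1, -5.3]
opening: 0.582
gripper_force: 30.0
shift mm [ 236.1 -237.4   -1. ] turn [-0.  0. -0.] t 4.68 F [-0.1  0.1 -5.3]
```

```bash
python3 -m creep '10 -10 0 0 0 0;18 -18 0 0 0 0;18 -18 0 0 0 0;18 -18 0 0 0 0;18 -18 0 0 0 0;18 -18 0 0 0 0;18 -18 0 0 0 0;18 -18 0 0 0 0;18 -18 0 0 0 0;18 -18 0 0 0 0;18 -18 0 0 0 0;18 -18 0 0 0 0;18 -18 0 0 0 0;10 -11 0 0 0 0;0 0 0 0 0 0;0 0 0 0 0 0;0 0 0 0 0 0;0 0 0 0 0 0'
python3 d.py .596 -.0332 .214 .247
python3 - <<'E'
from h import *
for n in("top","side"):
    c=read_camera(n); cv2.imwrite(f"pics/{n}1.png",cv2.cvtColor(c["frame"],cv2.COLOR_RGB2BGR)); np.savez(f"{n}1.npz",**c)
a=cv2.imread("pics/top1.png")[130:240,180:300];b=cv2.imread("pics/side1.png")[100:250,190:310]
cv2.imwrite("pics/c1.png",np.hstack([cv2.resize(a,(360,330)),cv2.resize(b,(360,450))[:330]*1 if 0 else cv2.resize(b,(264,330))]))
E
```

```text
time_s: 6.18
tool_pos: [0.5956, -0.0347, 0.2127]
orientation: [-3.141, 0.001, 0.246]
force: [-0.6, -0.1, -4.3]
opening: 0.582
gripper_force: 30.0
shift mm [ 0.8 -1.3 -1.3] turn [-0.     0.001 -0.001] t 6.18 F [-0.6 -0.1 -4.3]
```

View pics/c1.png

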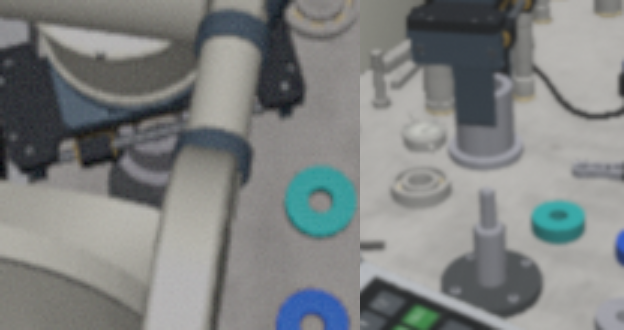

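The side view shows the bush held upright above the post. The arm hides the top view, so I'll compare the axes with circle fits on the side-view depth.

```bash
cat > fit.py <<'E'
from h import *
from scipy.optimize import least_squares
def cyl(c,xy,r,z0,z1,rad=None):
    """axis xy of an upright cylinder of radius r from the wall points in view, r known"""
    P=cloud(c).reshape(-1,3); P=P[c["range_z"].ravel()>0]
    P=P[(P[:,2]>z0)&(P[:,2]<z1)]; d=np.hypot(*(P[:,:2]-xy).T); P=P[abs(d-r)<.007]
    s=least_squares(lambda p:np.hypot(*(P[:,:2]-p).T)-r,xy,loss="soft_l1",f_scale=.001)
    for _ in range(2):
        Pk=P[abs(np.hypot(*(P[:,:2]-s.x).T)-r)<.004]
        s=least_squares(lambda p:np.hypot(*(Pk[:,:2]-p).T)-r,s.x,loss="soft_l1",f_scale=.001)
    return s.x.round(4),len(Pk),np.std(s.fun).round(5)
E
python3 - <<'E'
from fit import *
S0=dict(np.load("side0.npz"));S1=dict(np.load("side1.npz"))
for S in(S0,S1):
  print("post",cyl(S,[.596,-.0332],.016,.03,.07),"thin",cyl(S,[.596,-.0332],.008,.085,.112),"foot",cyl(S,[.596,-.0332],.052,.003,.012))
print("bush0",cyl(S0,[.4257,-.3205],.027,.02,.06),cyl(S0,[.4257,-.3205],.035,.002,.008))
print("collar0",cyl(S0,[.448,-.026],.030,.004,.017))
print("bush1",cyl(S1,[.5956,-.0347],.027,.172,.192),cyl(S1,[.5956,-.0347],.035,.16,.168))
P=cloud(S1)[100:180,215:270].reshape(-1,3); P=P[np.hypot(P[:,0]-.596,P[:,1]+.033)<.04]; print(np.percentile(P[:,2],[.5,2,5]))
E
```

```text
post (array([ 0.595 , -0.0333]), 219, np.float64(0.00112)) thin (array([ 0.595 , -0.0332]), 75, np.float64(0.00092)) foot (array([ 0.5969, -0.0315]), 74, np.float64(0.00089))
post (array([ 0.595 , -0.0332]), 218, np.float64(0.00103)) thin (array([ 0.5949, -0.0332]), 79, np.float64(0.00115)) foot (array([ 0.5968, -0.0323]), 73, np.float64(0.00118))
bush0 (array([ 0.4251, -0.3208]), 282, np.float64(0.00133)) (array([ 0.4258, -0.322 ]), 66, np.float64(0.00153))
collar0 (array([ 0.4481, -0.0255]), 139, np.float64(0.00112))
bush1 (array([ 0.5949, -0.0346]), 231, np.float64(0.0011)) (array([ 0.5954, -0.0348]), 99, np.float64(0.00105))
[0.16164689 0.1629107  0.16551842]
```

```bash
python3 -m creep '0.4 -1.4 0 0 0 0;0 0 10 0 0 0;0 0 10 0 0 0;0 0 10 0 0 0;0 0 10 0 0 0;0 0 10 0 0 0;0 0 10 0 0 0;0 0 10 0 0 0;0 0 10 0 0 0;0 0 0 0 0 0;0 0 0 0 0 0'
python3 d.py .5956 -.0333 .0674 .247
```

```text
time_s: 7.2
tool_pos: [0.596, -0.0323, 0.1326]
orientation: [-3.141, 0.001, 0.247]
force: [-0.1, -0.1, -4.7]
opening: 0.581
gripper_force: 30.0
shift mm [-0.6  0.9 65.2] turn [-0.     0.001 -0.   ] t 7.2 F [-0.1 -0.1 -4.7]
```

```bash
python3 -m creep '-0.3 0.5 4 0 0 0;0 0 4 0 0 0;0 0 4 0 0 0;0 0 4 0 0 0;0 0 0 0 0 0;0 0 0 0 0 0'
python3 d.py .5956 -.0333 .0674 .247
```

```text
time_s: 7.7
tool_pos: [0.596, -0.0329, 0.117]
orientation: [-3.141, 0.0, 0.247]
force: [-1.1, 0.8, -4.9]
opening: 0.581
gripper_force: 30.0
shift mm [-0.4  0.3 49.6] turn [-0.  0. -0.] t 7.7 F [-1.1  0.8 -4.9]
```

Over the shoulder with negligible side force, so I'll keep going down.

```bash
python3 -m creep '0 0 8 0 0 0;0 0 8 0 0 0;0 0 8 0 0 0;0 0 8 0 0 0;0 0 6 0 0 0;0 0 4 0 0 0;0 0 2 0 0 0;0 0 2 0 0 0;0 0 0 0 0 0;0 0 0 0 0 0'
python3 d.py .5956 -.0333 .0674 .247
```

```text
time_s: 8.53
tool_pos: [0.5963, -0.033, 0.0714]
orientation: [3.142, -0.0, 0.247]
force: [0.4, 0.7, -4.8]
opening: 0.58
gripper_force: 30.0
shift mm [-0.7  0.1  4. ] turn [ 0. -0. -0.] t 8.53 F [ 0.4  0.7 -4.8]
```

```bash
python3 -m creep '0 0 1.5 0 0 0;0 0 1.5 0 0 0;0 0 0.8 0 0 0;0 0 0 0 0 0;0 0 0 0 0 0'
python3 d.py .5956 -.0333 .0674 .247
```

```text
time_s: 8.95
tool_pos: [0.5961, -0.033, 0.0674]
orientation: [3.142, 0.0, 0.247]
force: [0.0, -1.0, -4.0]
opening: 0.581
gripper_force: 30.0
shift mm [-0.6  0.2  0. ] turn [ 0.  0. -0.] t 8.95 F [ 0. -1. -4.]
```

```bash
python3 -m creep '0 0 0.7 0 0 0;0 0 0 0 0 0;0 0 0 0 0 0'; python3 -m creep '0 0 0.7 0 0 0;0 0 0 0 0 0;0 0 0 0 0 0'
```

```text
time_s: 9.2
tool_pos: [0.5962, -0.033, 0.0674]
orientation: [3.141, -0.0, 0.247]
force: [-3.8, 0.5, 8.1]
opening: 0.581
gripper_force: 30.0
time_s: 9.45
tool_pos: [0.5962, -0.0329, 0.0673]
orientation: [3.141, -0.001, 0.247]
force: [-7.7, 0.6, 19.1]
opening: 0.584
gripper_force: 30.0
```

```bash
python3 -m creep '0 0 -0.7 0 0 0;0 0 0 0 0 0;0 0 0 0 0 0;0 0 0 0 0 0;0 0 0 0 0 0;0 0 0 0 0 0;0 0 -10 0 0 0;0 0 -20 0 0 0;0 0 -20 0 0 0;0 0 -20 0 0 0;0 0 -20 0 0 0;0 0 -20 0 0 0;0 0 -10 0 0 0;0 0 0 0 0 0' 1
python3 d.py .448 -.0257 .19 .247
```

```text
time_s: 10.62
tool_pos: [0.5973, -0.0331, 0.1893]
orientation: [3.14, -0.004, 0.247]
force: [1.0, 0.6, -0.9]
opening: 0.998
gripper_force: 0.0
shift mm [-142.9  -43.7   -1.3] turn [ 0.002 -0.004 -0.   ] t 10.62 F [ 1.   0.6 -0.9]
```

```bash
python3 -m creep '-14 -4.3 0 0 0 0;-18 -5.5 0 0 0 0;-18 -5.5 0 0 0 0;-18 -5.5 0 0 0 0;-18 -5.5 0 0 0 0;-18 -5.5 0 0 0 0;-18 -5.5 0 0 0 0;-14 -4.3 0 0 0 0;-7 -2.1 0 0 0 0;0 0 0 0 0 0;0 0 0 0 0 0'
python3 d.py .448 -.0257 .0115 .247
python3 - <<'E'
from fit import *
for n in("side","top"):
    c=read_camera(n); np.savez(f"{n}2.npz",**c)
    if n=="side":S=c
print("thin",cyl(S,[.595,-.0332],.008,.09,.112),"bush",cyl(S,[.595,-.0332],.027,.03,.075),"collar",cyl(S,[.448,-.0257],.03,.004,.017))
P=cloud(S).reshape(-1,3); d=np.hypot(P[:,0]-.595,P[:,1]+.033); q=P[(d<.027)&(d>.019)&(P[:,2]>.075)&(P[:,2]<.1)]; print("bush top z",np.median(q[:,2]),len(q))
E
```

```text
time_s: 11.53
tool_pos: [0.4472, -0.0256, 0.1865]
orientation: [3.142, -0.0, 0.247]
force: [0.6, -0.7, -0.5]
opening: 0.999
gripper_force: 0.0
shift mm [  0.7   0.3 175. ] turn [ 0. -0. -0.] t 11.53 F [ 0.6 -0.7 -0.5]
thin (array([ 0.5946, -0.0332]), 63, np.float64(0.00105)) bush (array([ 0.5954, -0.033 ]), 416, np.float64(0.00104)) collar (array([ 0.4477, -0.0253]), 140, np.float64(0.00108))
bush top z 0.08398747877720557 156
```

The bush is home: its top is at z = 0.084 m (14 + 70 mm) and it is centred on the post. Next is the collar.

```bash
python3 -m creep '0.5 0.2 20 0 0 0;0 0 20 0 0 0;0 0 20 0 0 0;0 0 20 0 0 0;0 0 20 0 0 0;0 0 20 0 0 0;0 0 20 0 0 0;0 0 17 0 0 0;0 0 10 0 0 0;0 0 5 0 0 0;0 0 2 0 0 0;0 0 0 0 0 0;0 0 0 0 0 0'
python3 -m creep '0 0 0 0 0 0;0 0 0 0 0 0;0 0 0 0 0 0;0 0 0 0 0 0;0 0 0 0 0 0;0 0 0 0 0 0;0 0 0 0 0 0;0 0 0 0 0 0;0 0 0 0 0 0;0 0 0 0 0 0' 0
python3 d.py .448 -.0257 .0115 .247
```

```text
time_s: 12.72
tool_pos: [0.4478, -0.0257, 0.0131]
orientation: [3.141, -0.001, 0.247]
force: [-0.1, 0.2, 0.1]
opening: 0.997
gripper_force: 0.0
time_s: 13.55
tool_pos: [0.4474, -0.0256, 0.0129]
orientation: [3.141, -0.0, 0.247]
force: [-0.3, 0.0, 5.8]
opening: 0.657
gripper_force: 30.0
shift mm [0.5 0.2 1.4] turn [ 0. -0. -0.] t 13.55 F [-0.3  0.   5.8]
```

```bash
python3 -m creep '0 0 -10 0 0 0;0 0 -20 0 0 0;0 0 -20 0 0 0;0 0 -20 0 0 0;0 0 -20 0 0 0;0 0 -20 0 0 0;0 0 -20 0 0 0;0 0 -10 0 0 0;0 0 -5 0 0 0;0 0 0 0 0 0;0 0 0 0 0 0'
python3 d.py .596 -.0331 .158 .247
```

```text
time_s: 14.47
tool_pos: [0.447, -0.0255, 0.1572]
orientation: [-3.141, 0.0, 0.247]
force: [-0.1, -0.6, -2.4]
opening: 0.651
gripper_force: 30.0
shift mm [142.6  43.7  -0.8] turn [-0.  0. -0.] t 14.47 F [-0.1 -0.6 -2.4]
```

```bash
python3 -m creep '8 2.5 0 0 0 0;18 5.5 0 0 0 0;18 5.5 0 0 0 0;18 5.5 0 0 0 0;18 5.5 0 0 0 0;18 5.5 0 0 0 0;18 5.5 0 0 0 0;14 4.3 0 0 0 0;8 2.5 0 0 0 0;4.6 1.4 0 0 0 0;0 0 0 0 0 0;0 0 0 0 0 0;0 0 0 0 0 0'
python3 d.py .596 -.0331 .158 .247
python3 - <<'E'
from fit import *
S=read_camera("side")
print("thin",cyl(S,[.595,-.0332],.008,.09,.112),"collar",cyl(S,[.596,-.033],.03,.148,.161))
P=cloud(S).reshape(-1,3); d=np.hypot(P[:,0]-.596,P[:,1]+.033); q=P[(d<.032)&(P[:,2]>.125)&(P[:,2]<.2)]; print("collar z",np.percentile(q[:,2],[.5,2,5,50]))
E
```

```text
time_s: 15.55
tool_pos: [0.5954, -0.033, 0.1575]
orientation: [-3.141, 0.001, 0.247]
force: [0.1, 1.0, -2.1]
opening: 0.654
gripper_force: 30.0
shift mm [ 0.6  0.2 -0.5] turn [-0.     0.001 -0.   ] t 15.55 F [ 0.1  1.  -2.1]
thin (array([ 0.5952, -0.0332]), 61, np.float64(0.00098)) collar (array([ 0.5942, -0.0327]), 60, np.float64(0.00079))
collar z [0.1455514  0.14655069 0.14915912 0.16452869]
```

```bash
python3 -m creep '0.7 0.5 0 0 0 0;0 0 8 0 0 0;0 0 8 0 0 0;0 0 6 0 0 0;0 0 4 0 0 0;0 0 4 0 0 0;0 0 3 0 0 0;0 0 0 0 0 0;0 0 0 0 0 0'
python3 d.py .5962 -.0334 .0969 .247
```

```text
time_s: 16.35
tool_pos: [0.5971, -0.0334, 0.1246]
orientation: [-3.142, 0.0, 0.247]
force: [-0.1, -0.1, -2.9]
opening: 0.655
gripper_force: 30.0
shift mm [-0.8 -0.2 27.7] turn [-0.  0. -0.] t 16.35 F [-0.1 -0.1 -2.9]
```

```bash
python3 -m creep '-0.4 0 4 0 0 0;0 0 4 0 0 0;0 0 4 0 0 0;0 0 4 0 0 0;0 0 4 0 0 0;0 0 3 0 0 0;0 0 2 0 0 0;0 0 0 0 0 0;0 0 0 0 0 0'
python3 d.py .5962 -.0334 .0969 .247
```

```text
time_s: 17.1
tool_pos: [0.5967, -0.0335, 0.0996]
orientation: [-3.142, 0.0, 0.247]
force: [0.6, -0.9, -1.4]
opening: 0.653
gripper_force: 30.0
shift mm [-0.4 -0.3  2.7] turn [-0.  0. -0.] t 17.1 F [ 0.6 -0.9 -1.4]
```

```bash
python3 -m creep '0 0 1.3 0 0 0;0 0 1 0 0 0;0 0 0 0 0 0;0 0 0 0 0 0';python3 -m creep '0 0 0.6 0 0 0;0 0 0 0 0 0;0 0 0 0 0 0'
```

```text
time_s: 17.43
tool_pos: [0.5967, -0.0335, 0.0974]
orientation: [-3.142, -0.0, 0.247]
force: [0.2, 0.4, -2.0]
opening: 0.653
gripper_force: 30.0
time_s: 17.68
tool_pos: [0.5968, -0.0336, 0.097]
orientation: [3.141, -0.0, 0.247]
force: [-0.0, 0.5, 0.2]
opening: 0.654
gripper_force: 30.0
```

```bash
python3 -m creep '0 0 0.5 0 0 0;0 0 0 0 0 0;0 0 0 0 0 0'
python3 -m creep '0 0 0 0 0 0;0 0 0 0 0 0;0 0 0 0 0 0;0 0 0 0 0 0;0 0 0 0 0 0;0 0 -10 0 0 0;0 0 -20 0 0 0;0 0 -20 0 0 0;0 0 -20 0 0 0;0 0 -20 0 0 0;0 0 -10 0 0 0;0 0 0 0 0 0;0 0 0 0 0 0' 1
python3 - <<'E'
from h import *
T=load("top"); P=cloud(T)
h1=np.array([.511,-.2822]);h2=np.array([.5277,-.3301])  # handle ends
print("bisector check, ends gap",np.linalg.norm(h1-h2))
m=np.zeros((384,512),bool); m[180:205,325:346]=1; m&=P[...,2]>.007
q=onplane(T,np.argwhere(m)[:,::-1],.012)[:,:2]; print(len(q)); d=cv2.fitLine(np.float32(q),cv2.DIST_L2,0,.01,.01).ravel(); t=(q-d[2:])@d[:2]; print(d,"angle",np.arctan2(d[1],d[0]),"ends",d[2:]+d[:2]*t.min(),d[2:]+d[:2]*t.max())
E
```

```text
time_s: 17.93
tool_pos: [0.5968, -0.0336, 0.0969]
orientation: [3.141, -0.001, 0.247]
force: [-3.5, 0.2, 7.5]
opening: 0.651
gripper_force: 30.0
time_s: 19.02
tool_pos: [0.5967, -0.0335, 0.1964]
orientation: [3.141, -0.001, 0.247]
force: [-0.1, -0.6, -0.7]
opening: 0.999
gripper_force: 0.0
bisector check, ends gap 0.05072770446215753
120
[ 0.908001    0.418968    0.58412385 -0.28462794] angle 0.43230847 ends [ 0.55539375 -0.29788453] [ 0.61028205 -0.27255808]
```

```bash
python3 - <<'E'
from fit import *
S=read_camera("side");c=read_camera("top");np.savez("top3.npz",**c);np.savez("side3.npz",**S)
print("collar",cyl(S,[.596,-.033],.03,.088,.1),"thin",cyl(S,[.595,-.0332],.008,.106,.116))
P=cloud(S).reshape(-1,3); d=np.hypot(P[:,0]-.595,P[:,1]+.033); q=P[(d<.028)&(d>.012)&(P[:,2]>.095)&(P[:,2]<.115)]; print("collar top z",np.median(q[:,2]),len(q))
im=cv2.cvtColor(c["frame"],cv2.COLOR_RGB2BGR)[178:228,318:368]; im=cv2.resize(im,None,fx=11,fy=11,interpolation=cv2.INTER_CUBIC)
cv2.imwrite("pics/clip3.png",im)
E
```

```text
collar (array([ 0.5956, -0.0336]), 133, np.float64(0.0011)) thin (array([ 0.5959, -0.0324]), 32, np.float64(0.00132))
collar top z 0.10455325958893177 218
```

View pics/clip3.png

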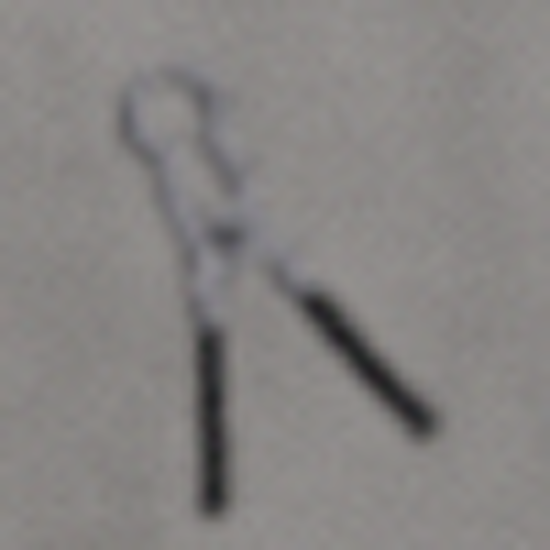

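The collar is home, with its top at 0.1045 m. In this crop the jaw ring is centred near (170,112), the pivot near (225,235), and the handle ends are at (213,512) and (432,432).

```bash
python3 - <<'E'
from h import *
T=dict(np.load("top3.npz"))
uv=np.array([[170,112],[225,235],[213,512],[432,432],[210,330],[312,298]])/11+[317.5,177.5]
p=onplane(T,uv,.012)[:,:2]; print(p.round(4))
mid=(p[2]+p[3])/2; v=p[0]-mid; print("mid",mid,"len",np.linalg.norm(v),"yaw mouth-mid",np.arctan2(v[1],v[0]),"yaw perp",np.arctan2(p[2][0]*-1+p[3][0],p[2][1]-p[3][1]))
a=np.arctan2(*(p[4]-p[2])[::-1]);b=np.arctan2(*(p[5]-p[3])[::-1]); print("handles",a,b,(a+b)/2)
S=dict(np.load("side3.npz"))
for n,c in(("T",T),("S",S)):
    P=cloud(c); f=c["frame"].astype(int).max(2); d=np.hypot(P[...,0]-.555,P[...,1]+.295)<.06
    m=d&(f<75); print(n,"dark z",np.percentile(P[m][:,2],[10,50,90]).round(4),m.sum())
E
```

```text
[[ 0.6001 -0.2755]
 [ 0.5714 -0.2868]
 [ 0.5081 -0.2812]
 [ 0.5256 -0.3317]
 [ 0.5496 -0.2824]
 [ 0.5566 -0.306 ]]
mid [ 0.51688994 -0.30645851] len 0.08873455818829347 yaw mouth-mid 0.3560638209858927 yaw perp 0.33319127825325856
handles -0.028614711402715043 0.6937960775516674 0.33259068307447615
T dark z [0.0026 0.0097 0.0125] 57
S dark z [0.0033 0.0076 0.011 ] 68
```

```bash
python3 d.py .5284 -.3014 .15 .345
python3 -m creep '-4 10 0 0 0 -0.03;-7 18 0 0 0 -0.03;-7 18 0 0 0 -0.038;0 0 0 0 0 0;0 0 0 0 0 0'; python3 d.py .5284 -.3014 .1 .345
```

```text
shift mm [-131.   243.3   45.2] turn [-0.001  0.002 -0.098] t 19.12 F [-0.7 -0.6  0.6]
time_s: 19.53
tool_pos: [0.5917, -0.0833, 0.1952]
orientation: [-3.14, 0.002, 0.343]
force: [0.3, 0.4, -0.1]
opening: 1.001
gripper_force: 0.0
shift mm [-132.8  184.3   95.2] turn [-0.001  0.002 -0.002] t 19.53 F [ 0.3  0.4 -0.1]
```

```bash
python3 -m creep '-13.3 18.4 0 0 0 0;-13.3 18.4 0 0 0 0;-13.3 18.4 0 0 0 0;-13.3 18.4 0 0 0 0;-13.3 18.4 5 0 0 0;-13.3 18.4 10 0 0 0;-13.3 18.4 20 0 0 0;-13.3 18.4 20 0 0 0;-13.3 18.4 20 0 0 0;-13 18.4 20 0 0 0;0 0 0 0 0 0;0 0 0 0 0 0'; python3 d.py .5284 -.3014 .0105 .345
```

```text
time_s: 20.53
tool_pos: [0.5286, -0.3003, 0.0997]
orientation: [-3.139, 0.002, 0.343]
force: [-0.9, -0.1, -0.1]
opening: 0.996
gripper_force: 0.0
shift mm [-0.4  1.2 89.2] turn [-0.003  0.002 -0.002] t 20.53 F [-0.9 -0.1 -0.1]
```

```bash
python3 -m creep '-0.3 0.6 15 0 0 0;0 0.4 18 0 0 0;0 0 18 0 0 0;0 0 15 0 0 0;0 0 12 0 0 0;0 0 7 0 0 0;0 0 3.5 0 0 0;0 0 0 0 0 0;0 0 0 0 0 0'; python3 d.py .5284 -.3014 .0105 .345
```

```text
time_s: 21.28
tool_pos: [0.53, -0.3018, 0.0134]
orientation: [3.141, -0.0, 0.345]
force: [0.5, 0.5, 0.7]
opening: 1.0
gripper_force: 0.0
shift mm [-1.4 -0.9  2.9] turn [ 0.001 -0.    -0.   ] t 21.28 F [0.5 0.5 0.7]
```

```bash
python3 -m creep '0 0 0 0 0 0;0 0 0 0 0 0;0 0 0 0 0 0;0 0 0 0 0 0;0 0 0 0 0 0;0 0 0 0 0 0' 0.5;python3 -m creep '0 0 0 0 0 0;0 0 0 0 0 0;0 0 0 0 0 0;0 0 0 0 0 0;0 0 0 0 0 0;0 0 0 0 0 0;0 0 0 0 0 0;0 0 0 0 0 0' 0.1; python3 d.py .5284 -.3014 .0105 .345
```

```text
time_s: 21.78
tool_pos: [0.5296, -0.3019, 0.0129]
orientation: [3.141, -0.0, 0.345]
force: [-0.6, -0.3, 1.0]
opening: 0.593
gripper_force: 6.0
time_s: 22.45
tool_pos: [0.5298, -0.302, 0.013]
orientation: [3.141, -0.0, 0.345]
force: [0.8, -1.6, 4.9]
opening: 0.221
gripper_force: 30.0
shift mm [-1.1 -1.   2.5] turn [ 0.001 -0.    -0.   ] t 22.45 F [ 0.8 -1.6  4.9]
```

```bash
python3 -m creep '0 0 -5 0 0 0;0 0 -12 0 0 0;0 0 -18 0 0 0;0 0 -18 0 0 0;0 0 -18 0 0 0;0 0 -18 0 0 0;0 0 -18 0 0 0;0 0 -18 0 0 0;0 0 -12 0 0 0;0 0 -5 0 0 0;0 0 0 0 0 0;0 0 0 0 0 0'
python3 - <<'E'
from h import *
for n in("side","top"):
    c=read_camera(n);np.savez(f"{n}4.npz",**c)
    print(n,proj(c,[[.602,-.277,.148],[.53,-.302,.155]]))
    u,v=proj(c,[[.58,-.285,.15]])[0].astype(int)
    im=cv2.cvtColor(c["frame"],cv2.COLOR_RGB2BGR)[max(0,v-32):v+32,u-32:u+32]; cv2.imwrite(f"pics/{n}4.png",im); print(u-32,v-32)
a,b=[cv2.resize(cv2.imread(f"pics/{n}4.png"),(384,384),interpolation=cv2.INTER_CUBIC) for n in("side","top")]
cv2.imwrite("pics/clip4.png",np.hstack([a,b]))
E
```

```text
time_s: 23.45
tool_pos: [0.5293, -0.3016, 0.1547]
orientation: [-3.141, 0.0, 0.345]
force: [-0.2, -0.3, -1.2]
opening: 0.22
gripper_force: 30.0
side [[290.41189933 127.66617573]
 [321.31633584 126.07819737]]
267 95
top [[344.36585855 173.47221085]
 [358.24412832 205.1096022 ]]
316 151
```

View pics/clip4.png

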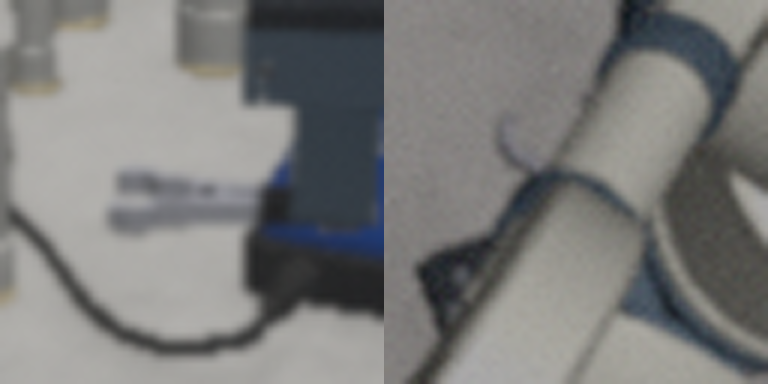

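The side view shows the clip held level with both jaws open, the tips near crop (115,180) and (110,215). The arm mostly hides it in the top view. I'll measure the jaws from the side depth.

```bash
python3 - <<'E'
from h import *
S=dict(np.load("side4.npz")); P=cloud(S); print((S["range_z"]==0).sum())
m=(P[...,2]>.13)&(P[...,2]<.175)&(np.hypot(P[...,0]-.585,P[...,1]+.282)<.06)
q=P[m]; o=np.array([.5293,-.3016]); a=.345; ex=np.array([np.cos(a),np.sin(a)]); ey=np.array([-ex[1],ex[0]])
X=(q[:,:2]-o)@ex*1000; Y=(q[:,:2]-o)@ey*1000; Z=q[:,2]*1000
for x0 in range(20,110,5):
    k=(X>=x0)&(X<x0+5)
    if k.sum(): print(x0,k.sum(),"Y",np.percentile(Y[k],[2,25,50,75,98]).round(1),"Z",np.percentile(Z[k],[5,50,95]).round(1))
E
```

```text
782
20 14 Y [-5.7  0.2  8.6  9.6 10.7] Z [142.9 150.6 153.2]
25 14 Y [-6.3  0.1  7.9 10.2 11.9] Z [142.9 150.7 153.3]
30 14 Y [-6.5  2.4  7.8  9.8 12. ] Z [143.4 150.2 152.4]
35 14 Y [-5.8  1.7  8.2 10.4 11.8] Z [142.2 149.3 154. ]
40 15 Y [-8.1  3.5  8.5 10.  10.9] Z [141.6 147.9 152.9]
45 17 Y [-10.6   2.2   8.    9.3  11.9] Z [141.8 150.2 153.9]
50 18 Y [-8.1  0.9  6.7 10.1 13.2] Z [142.7 149.7 153.1]
55 17 Y [-11.3  -6.6  10.2  10.8  16. ] Z [144.3 150.  153.3]
60 18 Y [-13.4 -10.5  10.6  12.3  14.6] Z [143.5 149.4 153.7]
65 17 Y [-13.7 -11.9   6.1  12.3  14.5] Z [142.6 149.4 152.9]
70 19 Y [-18.6 -12.2   8.5  17.3  21.1] Z [144.9 148.9 152.5]
75 19 Y [-22.1 -18.  -14.8  18.5  23.3] Z [142.2 148.4 152.1]
80 19 Y [-22.5 -19.3 -16.3  20.3  23.5] Z [142.3 148.4 152.1]
85 20 Y [-21.4 -17.6   1.4  18.4  21.8] Z [142.9 148.3 152.8]
90 4 Y [14.3 15.6 16.1 16.2 16.3] Z [144.2 147.6 151.6]
```

```bash
python3 d.py .5198 -.0607 .1547 .345
```

```text
shift mm [  72.7 -229.7   -0.5] turn [-0.001  0.001 -0.   ] t 23.55 F [ 0.6  0.2 -0.8]
```

```bash
python3 -m creep '2 -6 0 0 0 0;4 -12 0 0 0 0;6 -19 0 0 0 0;6 -19 0 0 0 0;6 -19 0 0 0 0;6 -19 0 0 0 0;6 -19 0 0 0 0;6 -19 0 0 0 0;6 -19 0 0 0 0;6 -19 0 0 0 0;6 -19 0 0 0 0;5 -16 0 0 0 0;4 -12 0 0 0 0;2.7 -8 0 0 0 0;1 -4.5 0 0 0 0;0 0 0 0 0 0;0 0 0 0 0 0;0 0 0 0 0 0'; python3 d.py .5198 -.0607 .1547 .345
python3 - <<'E'
from fit import *
for n in("side","top"):
    c=read_camera(n);np.savez(f"{n}5.npz",**c)
S=dict(np.load("side5.npz"));P=cloud(S)
print("thin",cyl(S,[.595,-.0332],.008,.107,.116))
m=(P[...,2]>.13)&(P[...,2]<.165)&(np.hypot(P[...,0]-.585,P[...,1]+.036)<.06)
q=P[m]; o=get_obs()["tool_pos"][:2]; a=get_obs()["orientation"][2]; ex=np.array([np.cos(a),np.sin(a)]); ey=np.array([-ex[1],ex[0]])
X=(q[:,:2]-o)@ex*1000; Y=(q[:,:2]-o)@ey*1000; Z=q[:,2]*1000
print("post in tool",(np.array([.595,-.0332])-o)@ex,(np.array([.595,-.0332])-o)@ey)
for x0 in range(40,110,5):
    k=(X>=x0)&(X<x0+5)
    if k.sum(): print(x0,k.sum(),"Y",np.percentile(Y[k],[2,25,75,98]).round(1),"Z",np.percentile(Z[k],[5,50,95]).round(1))
im=cv2.cvtColor(S["frame"],cv2.COLOR_RGB2BGR); u,v=proj(S,[[.59,-.035,.13]])[0].astype(int); a=cv2.resize(im[v-30:v+30,u-35:u+35],None,fx=6,fy=6,interpolation=cv2.INTER_CUBIC); cv2.imwrite("pics/clip5.png",a)
E
```

```text
time_s: 25.05
tool_pos: [0.5205, -0.0618, 0.1548]
orientation: [3.141, 0.0, 0.344]
force: [1.0, 0.5, -0.6]
opening: 0.222
gripper_force: 30.0
shift mm [-0.2 -1.3  0.1] turn [ 0.     0.    -0.001] t 25.05 F [ 1.   0.5 -0.6]
thin (array([ 0.5942, -0.0333]), 26, np.float64(0.00102))
post in tool 0.07983733111813018 0.0018673076279890656
40 24 Y [-9.7 -0.4  7.9  9.2] Z [143.3 150.  154.7]
45 22 Y [-7.5 -5.1  7.4  9.5] Z [144.7 153.2 155.5]
50 27 Y [-9.8  0.9  8.8 10.5] Z [143.3 152.3 155.7]
55 24 Y [-11.8  -8.8  12.   16.6] Z [144.9 150.9 155. ]
60 25 Y [-13.1 -11.8  11.2  12.9] Z [144.4 150.  154.6]
65 29 Y [-15.1 -12.8  11.7  15.4] Z [144.  150.5 155.1]
70 30 Y [-21.8 -17.6  15.6  18.1] Z [143.6 150.6 154.9]
75 25 Y [-22.6 -20.1  18.2  20.2] Z [142.9 149.8 154.7]
80 29 Y [-23.  -18.7  18.3  19.3] Z [143.4 149.1 154.6]
85 20 Y [-21.2 -18.8  16.1  17.5] Z [143.1 148.9 154.2]
```

View pics/clip5.png

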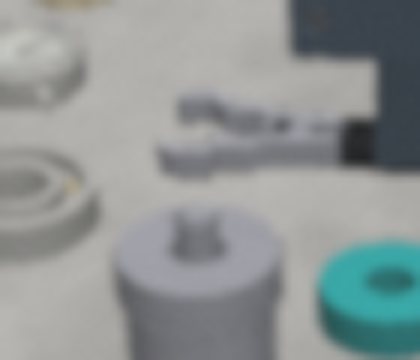

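```bash
python3 -m creep '0 -2.4 0 0 0 0;0 0 5 0 0 0;0 0 7 0 0 0;0 0 7 0 0 0;0 0 6 0 0 0;0 0 5 0 0 0;0 0 3 0 0 0;0 0 2 0 0 0;0 0 0 0 0 0;0 0 0 0 0 0;0 0 0 0 0 0'; python3 d.py .5198 -.0595 .117 .345
python3 - <<'E'
from fit import *
S=read_camera("side");P=cloud(S)
im=cv2.cvtColor(S["frame"],cv2.COLOR_RGB2BGR); u,v=proj(S,[[.59,-.035,.11]])[0].astype(int); a=cv2.resize(im[v-30:v+30,u-35:u+35],None,fx=8,fy=8,interpolation=cv2.INTER_CUBIC); cv2.imwrite("pics/clip6.png",a)
E
```

```text
time_s: 26.07
tool_pos: [0.5198, -0.059, 0.12]
orientation: [3.141, -0.0, 0.345]
force: [0.0, -0.4, -1.3]
opening: 0.219
gripper_force: 30.0
shift mm [-0.1  0.5  3. ] turn [ 0. -0. -0.] t 26.07 F [ 0.  -0.4 -1.3]
```

View pics/clip6.png

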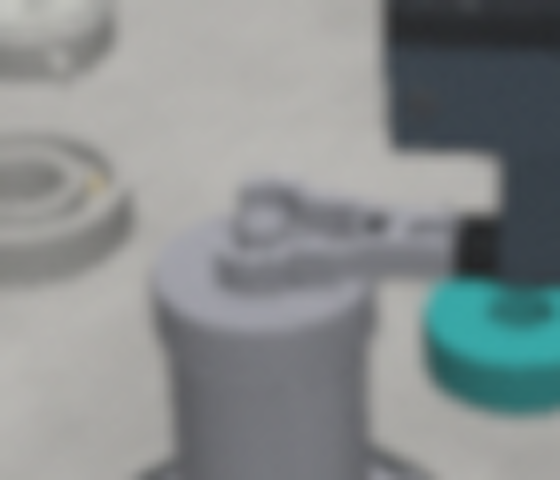

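The jaws now surround the post tip at crop (262,220), just above the collar. I'll lower to contact.

```bash
python3 -m creep '0 0 1.2 0 0 0;0 0 0.8 0 0 0;0 0 0 0 0 0;0 0 0 0 0 0'; python3 -m creep '0 0 0.6 0 0 0;0 0 0 0 0 0;0 0 0 0 0 0'
```

```text
time_s: 26.45
tool_pos: [0.5196, -0.059, 0.1178]
orientation: [-3.142, -0.0, 0.345]
force: [-0.2, -0.2, -1.3]
opening: 0.222
gripper_force: 30.0
time_s: 26.7
tool_pos: [0.5196, -0.059, 0.1172]
orientation: [-3.142, 0.0, 0.345]
force: [0.3, -0.2, -1.1]
opening: 0.22
gripper_force: 30.0
```

```bash
python3 -m creep '0 0 0.5 0 0 0;0 0 0 0 0 0;0 0 0 0 0 0'; python3 -m creep '0 0 0.4 0 0 0;0 0 0 0 0 0;0 0 0 0 0 0'
```

```text
time_s: 26.95
tool_pos: [0.5196, -0.059, 0.1168]
orientation: [3.142, -0.0, 0.345]
force: [-0.5, -0.5, 0.5]
opening: 0.219
gripper_force: 30.0
time_s: 27.2
tool_pos: [0.5196, -0.059, 0.1164]
orientation: [3.142, 0.0, 0.345]
force: [-1.5, -0.0, 1.6]
opening: 0.219
gripper_force: 30.0
```

```bash
for i in 1; do python3 -m creep '0 0 0 0 0 0;0 0 0 0 0 0;0 0 0 0 0 0;0 0 0 0 0 0' 0.35; python3 -m creep '0 0 0 0 0 0;0 0 0 0 0 0;0 0 0 0 0 0;0 0 0 0 0 0' 0.48; python3 -m creep '0 0 0 0 0 0;0 0 0 0 0 0;0 0 0 0 0 0;0 0 0 0 0 0' 0.58; python3 -m creep '0 0 0 0 0 0;0 0 0 0 0 0;0 0 0 0 0 0;0 0 0 0 0 0;0 0 0 0 0 0;0 0 0 0 0 0;0 0 0 0 0 0' 1;done | grep -E "time|force|opening"
python3 - <<'E'
from fit import *
S=read_camera("side");P=cloud(S);np.savez("side7.npz",**S)
im=cv2.cvtColor(S["frame"],cv2.COLOR_RGB2BGR); u,v=proj(S,[[.58,-.035,.11]])[0].astype(int); a=cv2.resize(im[v-30:v+30,u-35:u+35],None,fx=8,fy=8,interpolation=cv2.INTER_CUBIC); cv2.imwrite("pics/clip7.png",a)
E
```

```text
time_s: 27.53
force: [0.0, -0.7, -0.4]
opening: 0.349
gripper_force: 7.4
time_s: 27.87
force: [2.1, -0.4, 0.0]
opening: 0.483
gripper_force: 6.1
time_s: 28.2
force: [2.2, 1.3, 0.9]
opening: 0.582
gripper_force: 1.9
time_s: 28.78
force: [-0.0, -0.3, 0.7]
opening: 0.998
gripper_force: 0.0
```

View pics/clip7.png

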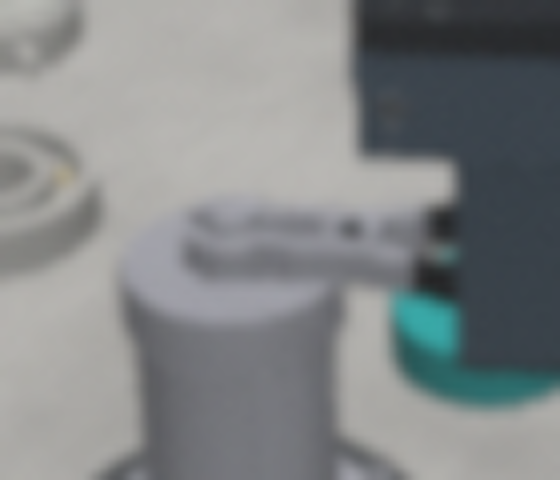

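The clip has closed round the post and lies flat on the collar. I'll retreat straight up and verify.

```bash
python3 -m creep '0 0 -4 0 0 0;0 0 -10 0 0 0;0 0 -18 0 0 0;0 0 -20 0 0 0;0 0 -20 0 0 0;0 0 -20 0 0 0;0 0 -20 0 0 0;-15 0 -5 0 0 0;-20 0 0 0 0 0;-20 0 0 0 0 0;-20 0 0 0 0 0;-15 0 0 0 0 0;0 0 0 0 0 0;0 0 0 0 0 0;0 0 0 0 0 0'
python3 - <<'E'
from fit import *
S=read_camera("side");P=cloud(S);o=np.array([.595,-.0332])
print("bush",cyl(S,o,.027,.03,.075),"collar",cyl(S,o,.03,.088,.1))
r=np.hypot(*(P[...,:2]-o).transpose(2,0,1)); m=(P[...,2]>.106)&(r<.12)&(P[...,1]<.05)
q=P[m]; 
for a,b in((0,.02),(.02,.04),(.04,.06),(.06,.1)):
    k=(r[m]>=a)&(r[m]<b); print(a,k.sum(),q[k].mean(0).round(4),np.percentile(q[k][:,2],[50,95]).round(4))
im=cv2.cvtColor(S["frame"],cv2.COLOR_RGB2BGR); u,v=proj(S,[[.57,-.04,.09]])[0].astype(int); cv2.imwrite("pics/clip8.png",cv2.resize(im[v-30:v+30,u-40:u+40],None,fx=9,fy=9,interpolation=cv2.INTER_CUBIC))
E
```

```text
time_s: 30.08
tool_pos: [0.4351, -0.0894, 0.2336]
orientation: [3.141, -0.001, 0.345]
force: [-0.1, 0.2, 0.8]
opening: 0.998
gripper_force: 0.0
bush (array([ 0.5954, -0.0331]), 412, np.float64(0.00111)) collar (array([ 0.5954, -0.0337]), 130, np.float64(0.00106))
0 137 [ 0.5899 -0.0298  0.1145] [0.1159 0.1201]
0.02 98 [ 0.5694 -0.0361  0.113 ] [0.114  0.1173]
0.04 101 [ 0.549  -0.0468  0.1123] [0.1128 0.117 ]
0.06 149 [ 0.5247 -0.0533  0.1121] [0.112  0.1166]
```

View pics/clip8.png

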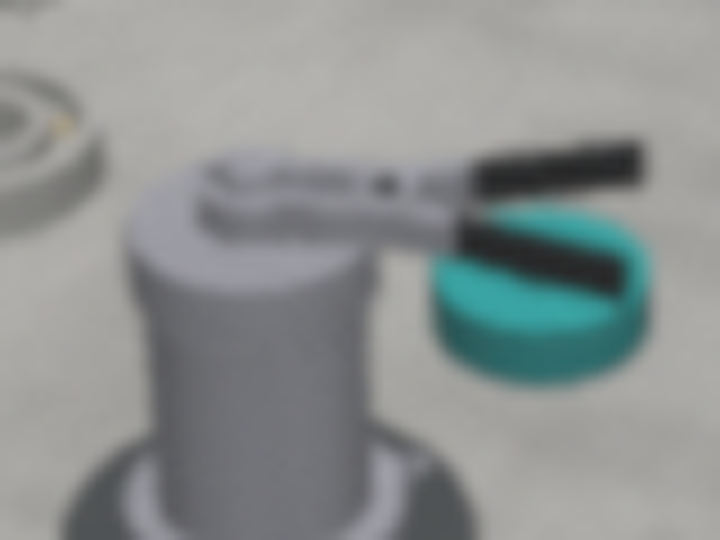

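The clip is closed, level (top at about 0.116 m) and round the post, and the bush and collar are still home.

```bash
python3 -c "from bench import *; print(hand_in())"
```

```text
the job is handed in; nothing more can be done
None
```

The job is handed in at about 30 s of the 67 s: in the last side view the bush and collar were seated on the post and the clip was closed flat round it on top of the collar; the hand-in returned no verdict.

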